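# Stand the cane panel in the front slot of the rack

## Robot

A 7-joint arm with a two-finger parallel gripper is mounted at the origin on the work surface. World frame = base frame: x ahead of the robot, y to its left, z up, the work surface at z = 0. Lengths are in m, angles in rad, forces in N, time in s.
With the tool pointing down it reaches from about 0.35 to 0.775 m from the base axis. Payload 3.1 kg.
Tool frame: the origin (TCP) lies midway between the tips of the shut fingers; the grasp point (between the pads) lies 19 mm behind it (r.grip_depth is the distance from the TCP to the grasp point, in m); z points along the fingers, y is the line along which they close (so a half turn about z gives the same grasp; the last joint's range is limited). The gripper opens to 85 mm and grips with 20 to 120 N. Pads are 22 mm wide; open, the fingers measure 114 mm over their backs; the gripper's body (76 mm by 85 mm) begins 54 mm behind the grasp point. The pads swing forward as they close: fully open they stand 13 mm farther back than shut.
Start: joints at [1.076, 0.311, 0.014, 1.512, -0.004, 1.319, -0.027], TCP at [0.241, -0.495, 0.231] pointing down, gripper open.
Joint ranges: [-2.7, 2.7], [-0.3, 1.91], [-1.27, 1.3], [0.12, 2.57], [-1.44, 4.58], [0.2, 2.03], [-3.05, 3.05]. Speed limits (rad/s): [2.79, 2.79, 3.14, 3.14, 3.14, 3.14, 3.14].

## Interface

Orientations are given as a 3x3 rotation matrix whose columns are the frame's x, y, z axes.
In Python, from plant import r, imaging, order gives the robot as it stands. The module is installed in compiled form; this text tells all that it offers.
- The arm moves only by the shell command python3 -m pendant 'ROWS' [FORCE]. ROWS is JSON, a list of rows, each an object with "delta_pos": the shift along the tool's x, y, z in units of 200 mm (1.0 is 200 mm), a list of three; "spin": the turn about the tool's z in units of 45 degrees (1.0 is 45 degrees); "jaw": the finger opening in mm, from 0 to 85.4. In form: [{"delta_pos": [x, y, z], "spin": spin, "jaw": jaw}, ...]. A call has 1 to 20 rows; each row is the pose to reach, as a shift and turn from the pose commanded when the call began, along the tool's axes at that moment; what a row does not reach only later rows make up. A row lasts 1/12 s, in which the tool goes at most 41.7 mm and 7.16 degrees, less where a joint would pass 70% of its speed; a pose out of reach is approached as far as the arm can. A call with a number of a shift or a turn outside -1 to 1 is refused whole. A call with a gripper value outside its range is refused whole. The fingers move at their own pace and stop on an object; FORCE is the grip in N (left out, the last holds). Time passes only in rows, so rows that repeat a pose let the fingers close. It gives the time, the measured TCP pose, the force, the opening and the grip force at its end, in the units of the state.
- r.observe(): the state, without advancing time (a new reading comes with each control period).
- imaging.snapshot(name): name is "scene" or "top"; returns a dict with "img" (420x560x3 uint8, red, green, blue), "fov_y" (degrees; the focal length in pixels is half the picture's height over the tangent of half this angle, whatever the lens; pixels are square), "cx", "cy" (the principal point, pixels), "k1" (the pictures are not rectified: a ray, as slopes to the right and down, at radius r is drawn at 1 + k1 r^2 times it, then the intrinsics apply), "rvec" (rotation vector, rad) and "tvec" (3), from world to camera coordinates, as OpenCV has them. Camera axes: x right, y down, z forward; pixel columns grow to the right and rows downward; lengths in m; the calibration is good to about 2 mm. A picture is of the moment at which its call begins. There is no depth.
- order.sign_off(): hands the job in; it is judged then, once.
The state is a dict: "clock": time; "q": joint angles; "qvel": joint speeds; "joint_torque": joint torques, N m; "tcp_pos": TCP position; "ee_rot": TCP orientation; "ft_force": force on the tool from outside, world axes, zero at the start; "wrist_torque": the same for the moment, N m; "grip_width": finger opening in m; "finger_force": force on a finger pad.
Only numpy, scipy, OpenCV 4.12 (cv2) and the standard library are available. Lean on these libraries where they do the work, as an engineer would, in place of code of your own. Each camera call takes 0.05 s, during which the arm holds its last target. There are 200 camera calls.

## Task

The cane panel lying flat on the runners at the front of the wooden rack belongs in the rack's empty front slot: slide it forward over the low lip until its far edge meets the divider, then tip it up so that it stands upright on edge, fully down in the slot, behind the lip and roughly centred across the rack. The rack is only standing loose on the sideboard, so do not shove it out of place, and leave the two framed panels in its back slots, the vase and the bowl as they are.

Things in the scene. Friction and masses are not known exactly. Their poses are not given: they have to be found in the camera images.
- rack: Oak rack, 1.8 kg, loose on the sideboard, 160 mm wide (y), from x -139 to +69 mm. Origin on the sideboard's surface under the middle of the empty front slot; +x points from the runners to the dividers, roughly to the robot's left. Dividers 8 mm thick, 136 mm high, start at x +9, +35 and +61 mm; the two 18 mm slots between them already hold framed panels.
- rack_slot (a point): Middle of the floor of the empty front slot, 36 mm above the sideboard; rack axes. The slot is 18 mm wide (x -9 to +9 mm), as long as the rack is wide, open at its ends, with the low lip on the runners' side and the first tall divider on the far side.
- rack_lip (a point): Middle of the top of the lip in front of the slot: 8 mm thick, full width, its top 51 mm above the sideboard (15 mm above the slot's floor, 6 mm above the runners). On each runner a shallow ramp, 16 mm long, rises to it.
- rack_runner_ends (a point): Midway between the near ends of the two runners, level with their tops. The runners lie along the rack's x from here (rack x -139 mm) to the lip, are 24 mm wide, centred 52 mm left and right of the middle, top 45 mm above the sideboard, with an 80 mm gap between them open down to the sideboard.
- panel_center (a point): Centre of the loose panel: cream frame, cane inlay, 150 (its x) by 130 (its y) by 12 mm (its z), 0.2 to 0.35 kg. Starts flat on the runners, +x edge towards the slot, yaw near the rack's, its -x edge jutting past the runners' near ends, underside 45 mm up; fingers fit under that edge between the runners. Standing home on its +x edge, its centre is 111 mm above the sideboard.
- frame0: Bystander: framed cane panel 120 mm wide, 115 mm tall, 12 mm thick, standing in the middle slot, top 151 mm above the sideboard; origin at the middle of its lower edge.
- frame1: Bystander: framed cane panel 105 mm wide, 125 mm tall, 12 mm thick, standing in the far slot, top 161 mm above the sideboard; origin at the middle of its lower edge.
- vase: Bystander: terracotta vase, 150 mm tall, 96 mm across; origin at the centre of its foot.
- bowl: Bystander: white key bowl, 120 mm across, 45 mm tall; origin at the centre of its foot.
Mind the look-alikes: they are no part of the job. Leave any orange, purple or red look-alike of the part that bears panel_center alone.

How it is judged:
At the end, for the whole second after the job is handed in: The panel stands on edge in the front slot, within 7 degrees of upright, its lower edge on the slot's floor (centre at most 116 mm up) and its centre within 35 mm of the rack's middle across its width; the rack is flat, the two framed panels still stand in their slots (angle between the z axis of panel_center and the x axis of rack, either way round below 0.12 rad and z of panel_center in the frame of rack between 0.095 and 0.116 m and x of panel_center in the frame of rack between -0.01 and 0.014 m and y of panel_center in the frame of rack between -0.035 and 0.035 m and angle between rack's own z axis and vertical below 0.03 rad and angle between the z axis of each of frame0, frame1 and the z axis of rack, either way round below 0.2 rad); the robot touches nothing.
It fails at once if the rack is shoved more than 15 mm (distance of rack from where it was at the start of the episode above 0.015 m).
It fails at once if a framed panel in the back slots is moved more than 30 mm (distance of any of frame0, frame1 from where it was at the start of the episode above 0.03 m).
It fails at once if the vase or the bowl is moved more than 20 mm (distance of any of vase, bowl from where it was at the start of the episode above 0.02 m).
It also fails if it takes over 59 s, if anything falls off the work surface, if the arm or the gripper's body presses on something with over 40 N, if the wrist force passes 120 N, or if a joint passes its speed limit or range.

## Working session

There is one attempt and no reset: what is moved stays moved. The work goes in short steps, Python scripts to look and compute and a shell command to move; the robot and the scene stay as the last step left them, time stands still between calls to the robot, and variables do not carry over. Pictures are saved under pics/ and viewed, at most 11 in all, crops included, and the job is handed in when it is done.

```bash
mkdir -p pics
cat > h.py <<'E'
import numpy as np, cv2
from plant import r, imaging, order
def snap(n):
    s=imaging.snapshot(n); return s
def ray(s,u,v):
    f=s["img"].shape[0]/2/np.tan(np.radians(s["fov_y"])/2)
    d=np.array([(u-s["cx"])/f,(v-s["cy"])/f]); p=d.copy()
    for _ in range(20): p=d/(1+s["k1"]*(p@p))
    R=cv2.Rodrigues(np.array(s["rvec"],float))[0]; t=np.array(s["tvec"],float)
    return -R.T@t, R.T@np.array([p[0],p[1],1])
def onplane(s,u,v,z):
    o,d=ray(s,u,v); return o+d*(z-o[2])/d[2]
def proj(s,P):
    f=s["img"].shape[0]/2/np.tan(np.radians(s["fov_y"])/2)
    R=cv2.Rodrigues(np.array(s["rvec"],float))[0]; c=R@np.array(P)+np.array(s["tvec"])
    p=c[:2]/c[2]; p=p*(1+s["k1"]*(p@p)); return p*f+[s["cx"],s["cy"]]
def save(img,n,k=1):
    cv2.imwrite("pics/"+n,cv2.resize(img[:,:,::-1],None,fx=k,fy=k,interpolation=cv2.INTER_CUBIC))
E
python3 - <<'E'
from h import *
import pickle
a=snap("scene");b=snap("top");pickle.dump((a,b),open("s0.pkl","wb"))
save(a["img"],"a0.png",1.4);save(b["img"],"b0.png",1.4)
o=r.observe();print(o["tcp_pos"],o["ee_rot"],o["grip_width"],o["clock"])
for s in(a,b):print(ray(s,s["cx"],s["cy"]))
E
```

```text
[ 0.24036872 -0.49396932  0.23033285] [[ 8.99186524e-01  4.37564433e-01 -9.81338553e-04]
 [ 4.37565529e-01 -8.99184550e-01  1.88475846e-03]
 [-5.77012000e-05 -2.12414933e-03 -9.99997742e-01]] 0.08528221428525148 0.1
(array([1.43519771, 0.50433386, 0.84503108]), array([-0.69752915, -0.40049951, -0.59418282]))
(array([ 0.25694538, -0.02833378,  1.29588261]), array([ 0.20302284,  0.02829787, -0.97876502]))
```

View pics/a0.png

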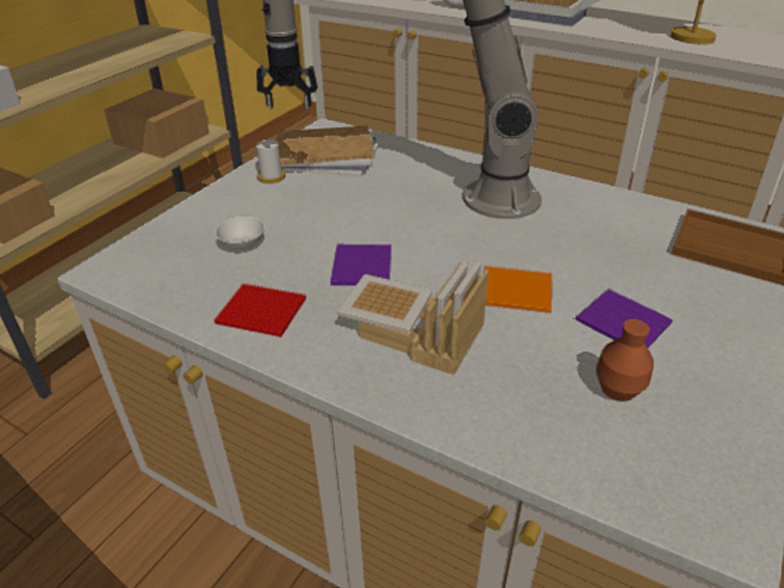

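View pics/b0.png

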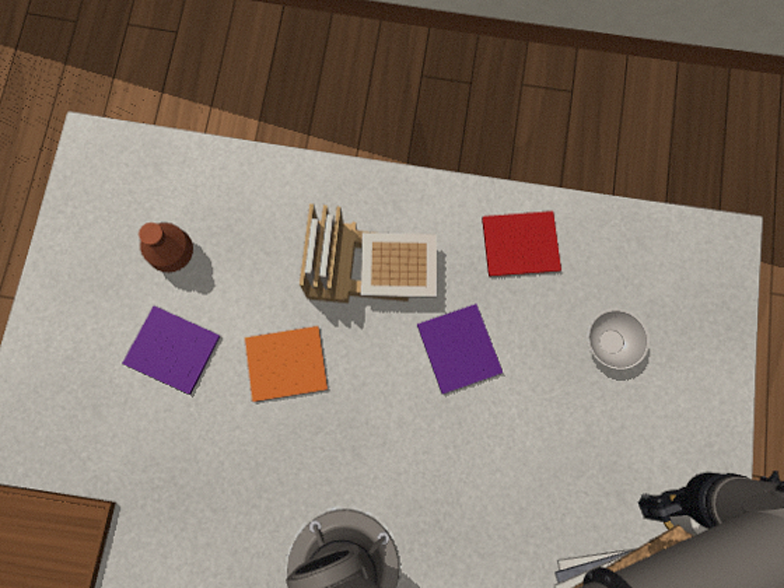

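Scene picture: the cream caned panel is at (385,303) beside the rack at (450,320), with the bowl at (240,234) and the vase at (625,365). 
Top picture: candidates are the cream panel on the runners at (399,265), orange (287,364), purple (460,349) and (170,350), and red (521,243). I choose the cream one, since it has the cane inlay and lies on the rack. Next is a close crop to check it and measure.

Run:
```python
from h import *
import pickle
a,b=pickle.load(open("s0.pkl","rb"))
im=b["img"].copy()
roi=np.zeros(im.shape[:2],np.uint8); roi[160:218,254:318]=1
hsv=cv2.cvtColor(im,cv2.COLOR_RGB2HSV); 
print(im[168,285],im[189,285],im[189,310],im[189,316],im[230,300],im[189,245],im[162,252])
m=((hsv[:,:,1]<60)&(im[:,:,0]>205)&(roi>0)).astype(np.uint8)
c=max(cv2.findContours(m,cv2.RETR_EXTERNAL,cv2.CHAIN_APPROX_NONE)[0],key=cv2.contourArea)
box=cv2.boxPoints(cv2.minAreaRect(c)); print(box)
W=np.array([onplane(b,*p,.057) for p in box]);print(W.round(4)); print(W.mean(0), [np.linalg.norm(W[i]-W[i-1]) for i in range(4)])
crop=im[135:225,205:325].copy(); k=6
big=cv2.resize(crop,None,fx=k,fy=k,interpolation=cv2.INTER_CUBIC)
cv2.polylines(big,[(((box-[205,135]+.5)*k)).astype(int)],True,(255,0,0),1)
save(big,"b1.png")
crop=a["img"][180:270,235:355]; save(crop,"a1.png",6)
```

```text
[195 188 175] [142 106  72] [202 189 175] [109 104 100] [147 133 146] [119  98  69] [197 159 110]
[[258. 209.]
 [258. 209.]
 [258. 209.]
 [258. 209.]]
[[0.5158 0.0507 0.057 ]
 [0.5158 0.0507 0.057 ]
 [0.5158 0.0507 0.057 ]
 [0.5158 0.0507 0.057 ]]
[0.51578848 0.0506608  0.057     ] [np.float64(0.0), np.float64(0.0), np.float64(0.0), np.float64(0.0)]
```

View pics/b1.png

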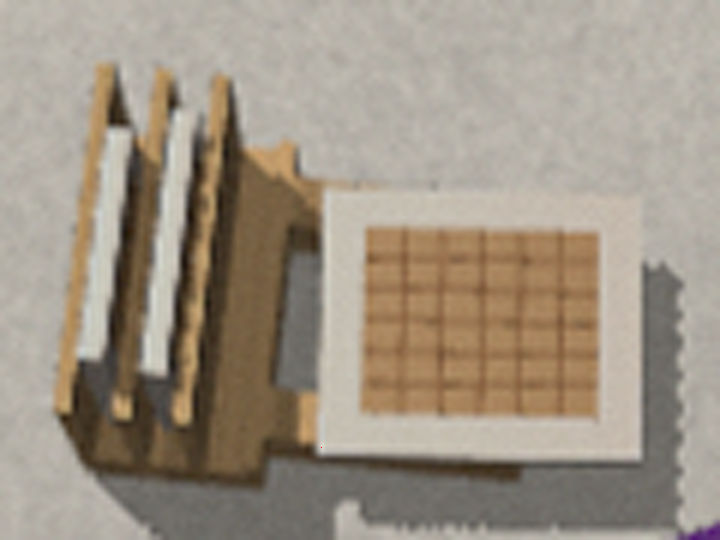

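View pics/a1.png

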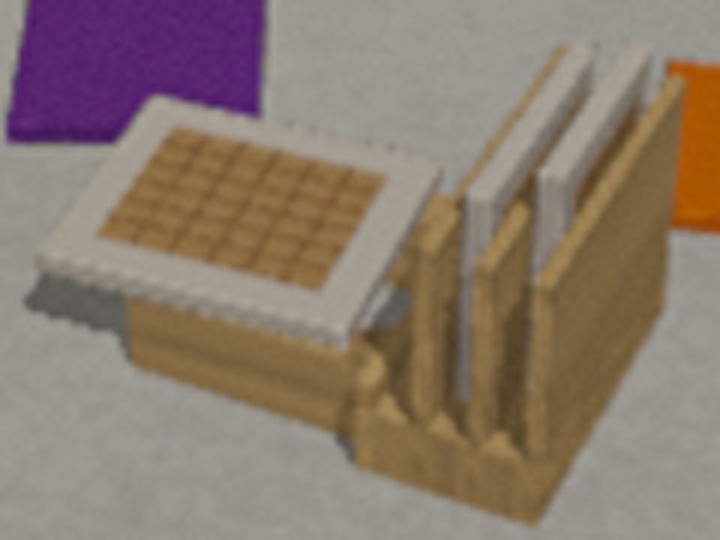

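The crop confirms it: cream frame with cane inlay, flat on the runners, corners at crop pixels (324,190), (642,193), (641,460) and (319,455). The first divider's top runs from (222,77) to (183,420), and its back dividers hold the two frames.

Run:
```python
from h import *
import pickle
a,b=pickle.load(open("s0.pkl","rb"))
A=lambda x,y,z:onplane(a,235+x/6-.5,180+y/6-.5,z).round(4)
B=lambda x,y,z:onplane(b,205+x/6-.5,135+y/6-.5,z).round(4)
Pt=np.array([B(*p,.057) for p in [(324,190),(642,193),(641,460),(319,455)]])
Pa=np.array([A(*p,.057) for p in [(345,333),(38,250),(155,97),(440,168)]])
print("panel",Pt,Pt.mean(0),Pa,Pa.mean(0))
for P in(Pt,Pa): print(np.degrees(np.arctan2(*(P[0]-P[1]+P[3]-P[2])[[1,0]])))
for z in(.136,.172):
  print(z,"div1 top", B(222,77,z),B(183,420,z),"div2",B(162,71,z),B(122,418,z),"div3",B(106,65,z),B(66,410,z))
  print("scene: d1near",A(438,235,z),"d2",A(492,268,z),"d3",A(545,282,z),"d3far",A(678,80,z))
print("floor corners", B(95,468,0),B(265,484,0),A(535,522,0),A(355,455,0))
```

```text
panel [[ 0.6382  0.0697  0.057 ]
 [ 0.6606 -0.0785  0.057 ]
 [ 0.5332 -0.0962  0.057 ]
 [ 0.5119  0.0509  0.057 ]] [ 0.585975 -0.013525  0.057   ] [[ 0.6421  0.0715  0.057 ]
 [ 0.66   -0.0773  0.057 ]
 [ 0.5345 -0.0932  0.057 ]
 [ 0.5174  0.0538  0.057 ]] [ 0.5885 -0.0113  0.057 ]
98.41782746197025
96.74804447681679
0.136 div1 top [0.6583 0.1168 0.136 ] [0.5016 0.1066 0.136 ] div2 [0.6568 0.1436 0.136 ] [0.4982 0.1328 0.136 ] div3 [0.6555 0.1686 0.136 ] [0.4979 0.1574 0.136 ]
scene: d1near [0.6498 0.1188 0.136 ] d2 [0.6579 0.1475 0.136 ] d3 [0.6555 0.17   0.136 ] d3far [0.5018 0.1617 0.136 ]
0.172 div1 top [0.6458 0.1123 0.172 ] [0.494  0.1024 0.172 ] div2 [0.6444 0.1382 0.172 ] [0.4908 0.1278 0.172 ] div3 [0.6431 0.1625 0.172 ] [0.4904 0.1516 0.172 ]
scene: d1near [0.6896 0.1384 0.172 ] d2 [0.6974 0.1657 0.172 ] d3 [0.6951 0.187  0.172 ] d3far [0.5492 0.1791 0.172 ]
floor corners [0.5001 0.1601 0.    ] [0.5054 0.0779 0.    ] [0.6534 0.1715 0.    ] [0.6546 0.0837 0.    ]
```

```bash
cat >> h.py <<'E'
O=np.array([.581,.0987]); YAW=np.radians(93.7); RX=np.array([np.cos(YAW),np.sin(YAW)]); RY=np.array([-RX[1],RX[0]])
def go(x,y,z,yaw=93.7):
    "rack-frame target -> units for the pendant"
    o=r.observe(); p=np.array(o["tcp_pos"]);R=np.array(o["ee_rot"])
    w=np.r_[O+x*RX+y*RY,z]-p
    cur=np.degrees(np.arctan2(R[1,0],R[0,0])); e=(yaw-cur+180)%360-180
    q=p[:2]-O
    print("clock",round(o["clock"],2),"rack xyz mm",(np.r_[q@RX,q@RY,p[2]]*1000).round(1),"delta",(R.T@w/.2).round(3),"spin",round(-e/45,3),"ft(rack)",np.round([o["ft_force"][:2]@RX,o["ft_force"][:2]@RY,o["ft_force"][2]],1),"w",round(o["grip_width"],4))
E
python3 -m pendant '[{"delta_pos":[0.5,-0.2,0],"spin":-0.5,"jaw":85},{"delta_pos":[1,-0.35,0],"spin":-0.9,"jaw":85},{"delta_pos":[1,-0.35,0],"spin":-0.9,"jaw":85},{"delta_pos":[1,-0.35,0],"spin":-0.9,"jaw":85},{"delta_pos":[1,-0.35,0],"spin":-0.9,"jaw":85},{"delta_pos":[1,-0.35,0],"spin":-0.9,"jaw":85},{"delta_pos":[1,-0.35,0],"spin":-0.9,"jaw":85},{"delta_pos":[1,-0.35,0],"spin":-0.9,"jaw":85}]'
python3 -c "
from h import *
go(-.235,0,.12)"
```

```text
clock: 0.77
tcp_pos: [0.3895, -0.3441, 0.2308]
ee_rot: [[0.4, 0.916, -0.001], [0.916, -0.4, -0.0], [-0.001, -0.001, -1.0]]
ft_force: [0.3, -0.2, -0.4]
grip_width: 0.085
finger_force: 0.0
clock 0.77 rack xyz mm [-429.5  219.7  230.8] delta [1.368 0.531 0.552] spin -0.607 ft(rack) [-0.2 -0.3 -0.4] w 0.085
```

```bash
python3 -m pendant '[{"delta_pos":[0.9,0.4,0.3],"spin":-0.6,"jaw":85},{"delta_pos":[0.9,0.4,0.3],"spin":-0.6,"jaw":85},{"delta_pos":[0.9,0.4,0.3],"spin":-0.6,"jaw":85},{"delta_pos":[0.9,0.4,0.3],"spin":-0.6,"jaw":85},{"delta_pos":[0.9,0.4,0.3],"spin":-0.6,"jaw":85},{"delta_pos":[0.9,0.4,0.3],"spin":-0.6,"jaw":85},{"delta_pos":[0.9,0.4,0.3],"spin":-0.6,"jaw":85}]' >/dev/null
python3 -c "
from h import *
go(-.235,0,.12)"
```

```text
clock 1.35 rack xyz mm [-305.2   65.8  169.7] delta [0.352 0.328 0.248] spin -0.005 ft(rack) [-1.2 -0.2  0.6] w 0.0849
```

```bash
python3 -m pendant '[{"delta_pos":[0.35,0.33,0.2],"spin":0,"jaw":85},{"delta_pos":[0.35,0.33,0.2],"spin":0,"jaw":85},{"delta_pos":[0.35,0.33,0.2],"spin":0,"jaw":85},{"delta_pos":[0.35,0.33,0.4],"spin":0,"jaw":85},{"delta_pos":[0.35,0.33,0.6],"spin":0,"jaw":85},{"delta_pos":[0.35,0.33,0.75],"spin":0,"jaw":85},{"delta_pos":[0.35,0.33,0.75],"spin":0,"jaw":85},{"delta_pos":[0.35,0.33,0.75],"spin":0,"jaw":85}]' >/dev/null
python3 - <<'E'
from h import *
go(-.2,0,.017)
a=snap("scene"); save(a["img"][130:280,200:400],"a2.png",4)
E
```

```text
clock 2.02 rack xyz mm [-239.9    2.2   19.9] delta [0.199 0.009 0.014] spin -0.012 ft(rack) [-1.6 -1.1  0.4] w 0.085
```

View pics/a2.png

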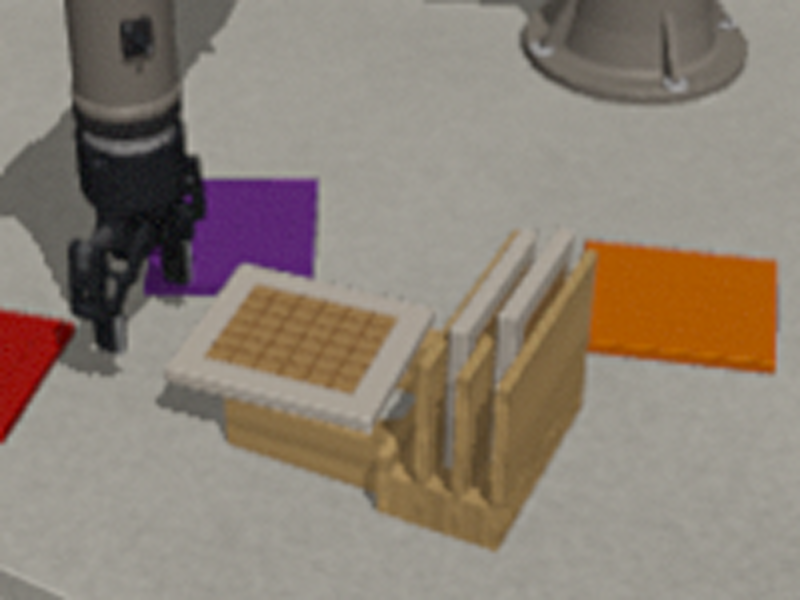

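The open gripper stands just behind the panel's jutting edge at crop (110,320)–(185,270), with the panel still flat at (300,345). Now I slide it forward.

```bash
python3 -m pendant '[{"delta_pos":[0.08,0.01,0],"spin":-0.01,"jaw":85},{"delta_pos":[0.16,0.01,0],"spin":-0.01,"jaw":85},{"delta_pos":[0.2,0.01,0],"spin":-0.01,"jaw":85},{"delta_pos":[0.23,0.01,0],"spin":-0.01,"jaw":85},{"delta_pos":[0.26,0.01,0],"spin":-0.01,"jaw":85},{"delta_pos":[0.29,0.01,0],"spin":-0.01,"jaw":85},{"delta_pos":[0.32,0.01,0],"spin":-0.01,"jaw":85},{"delta_pos":[0.35,0.01,0],"spin":-0.01,"jaw":85},{"delta_pos":[0.35,0.01,0],"spin":-0.01,"jaw":85}]' >/dev/null
python3 - <<'E'
from h import *
go(-.155,0,.017)
E
```

```text
clock 2.82 rack xyz mm [-164.2   -3.    21.4] delta [ 0.046 -0.015  0.022] spin 0.007 ft(rack) [-0.4  0.  -0. ] w 0.0848
```

```bash
python3 -m pendant '[{"delta_pos":[0.01,-0.01,0.01],"spin":0,"jaw":85},{"delta_pos":[0.02,-0.01,0.01],"spin":0,"jaw":85},{"delta_pos":[0.03,-0.01,0.01],"spin":0,"jaw":85},{"delta_pos":[0.04,-0.01,0.01],"spin":0,"jaw":85},{"delta_pos":[0.04,-0.01,0.01],"spin":0,"jaw":85}]' >/dev/null
python3 - <<'E'
from h import *
go(-.15,0,.017)
a=snap("top"); save(a["img"][130:230,200:330],"b3.png",6)
E
```

```text
clock 3.23 rack xyz mm [-157.8   -0.5   19. ] delta [ 0.039 -0.002  0.01 ] spin 0.005 ft(rack) [-0.5 -0.9 -1. ] w 0.0849
```

View pics/b3.png

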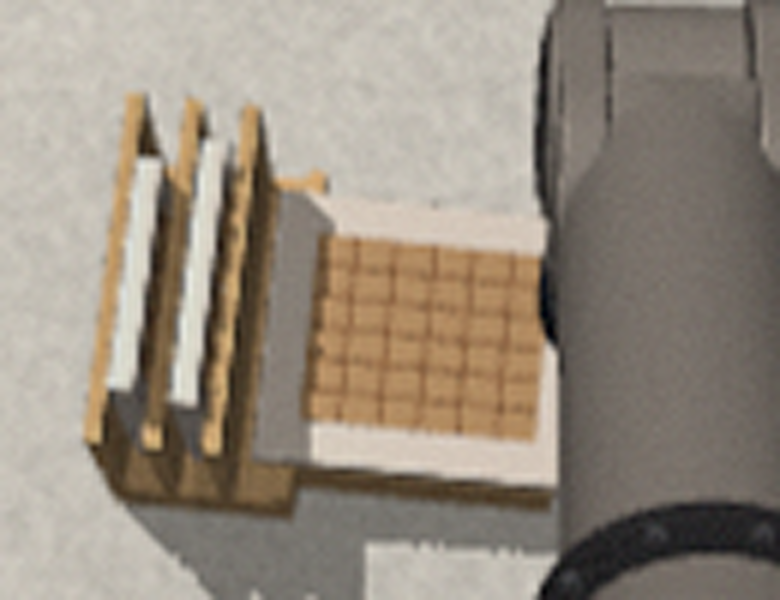

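The panel has slid onto the lip and squared up. Its front edge runs from crop (275,190) to (250,462), still slightly short of the first divider. I keep pushing gently until contact.

```bash
python3 -m pendant '[{"delta_pos":[0.01,0,0],"spin":0,"jaw":85},{"delta_pos":[0.02,0,0],"spin":0,"jaw":85},{"delta_pos":[0.03,0,0],"spin":0,"jaw":85},{"delta_pos":[0.03,0,0],"spin":0,"jaw":85}]' |grep ft
python3 - <<'E'
from h import *
import pickle
go(-.15,0,.017)
s=pickle.load(open("s0.pkl","rb"))[1]
for p in[(275,190),(250,462)]:
  w=onplane(s,200+p[0]/6-.5,130+p[1]/6-.5,.063)[:2]-O; print(w@RX,w@RY)
E
```

```text
ft_force: [0.3, -0.1, -0.3]
clock 3.62 rack xyz mm [-152.    -0.7   19.3] delta [ 0.01  -0.004  0.011] spin 0.005 ft(rack) [-0.2 -0.3 -0.3] w 0.0849
0.0054004596337341275 -0.0643906345803356
0.002939642013861907 0.0668440256276753
```

```bash
for i in 1 2; do python3 -m pendant '[{"delta_pos":[0.006,0,0],"spin":0,"jaw":85},{"delta_pos":[0.006,0,0],"spin":0,"jaw":85}]' |grep -E 'ft|tcp'; done
python3 -c "
from h import *
go(-.15,0,.017)"
```

```text
tcp_pos: [0.5915, -0.0529, 0.0193]
ft_force: [0.9, -3.2, 0.3]
tcp_pos: [0.5913, -0.0528, 0.0193]
ft_force: [-0.8, -5.5, -0.1]
clock 3.95 rack xyz mm [-151.8   -0.5   19.3] delta [ 0.009 -0.003  0.011] spin 0.003 ft(rack) [-5.4  1.1 -0.1] w 0.0847
```

Contact with the divider at about 5 N. Now lift the near edge with the fingers' grip on its face, watching the force.

```bash
python3 -m pendant '[{"delta_pos":[0.003,0,-0.015],"spin":0,"jaw":85},{"delta_pos":[0.004,0,-0.03],"spin":0,"jaw":85},{"delta_pos":[0.006,0,-0.05],"spin":0,"jaw":85},{"delta_pos":[0.008,0,-0.07],"spin":0,"jaw":85},{"delta_pos":[0.008,0,-0.07],"spin":0,"jaw":85}]' |grep -E 'ft|tcp'
python3 - <<'E'
from h import *
go(-.15,0,.017)
a=snap("scene"); save(a["img"][160:280,230:390],"a4.png",4)
E
```

```text
tcp_pos: [0.5909, -0.0526, 0.0336]
ft_force: [-1.1, -6.4, -0.4]
clock 4.37 rack xyz mm [-1.516e+02 -1.000e-01  3.360e+01] delta [ 0.008 -0.     0.083] spin 0.001 ft(rack) [-6.3  1.6 -0.4] w 0.0852
```

View pics/a4.png

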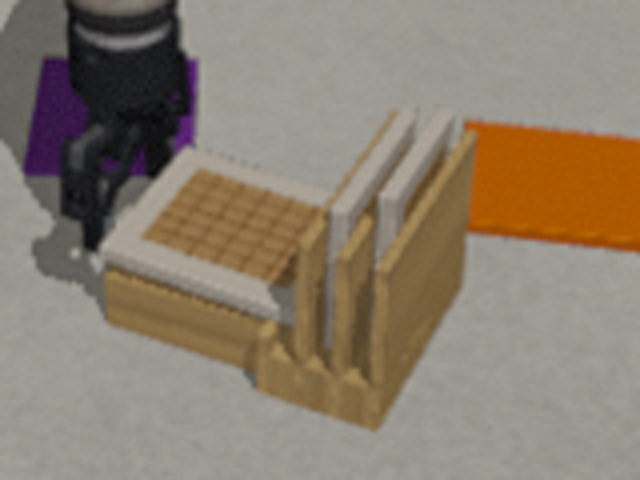

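The fingers slid up the edge: TCP is at 34 mm, the panel's near edge still lies on the runner at crop (105,255), and its front is at the divider. I'll go down again and press a little harder, reading the vertical force while lifting.

```bash
python3 -m pendant '[{"delta_pos":[-0.04,0,0],"spin":0,"jaw":85},{"delta_pos":[-0.04,0,0.05],"spin":0,"jaw":85},{"delta_pos":[-0.04,0,0.08],"spin":0,"jaw":85},{"delta_pos":[-0.02,0,0.08],"spin":0,"jaw":85},{"delta_pos":[0,0,0.08],"spin":0,"jaw":85},{"delta_pos":[0.01,0,0.08],"spin":0,"jaw":85},{"delta_pos":[0.01,0,0.08],"spin":0,"jaw":85}]' |grep -E 'ft|tcp'
for i in 1 2 3 4; do python3 -m pendant '[{"delta_pos":[0.003,0,-0.01],"spin":0,"jaw":85},{"delta_pos":[0.003,0,-0.01],"spin":0,"jaw":85}]' |grep -E 'ft|tcp'; done
```

```text
tcp_pos: [0.5904, -0.0519, 0.0166]
ft_force: [0.1, -8.0, -1.5]
tcp_pos: [0.5904, -0.0519, 0.0189]
ft_force: [-1.4, -8.7, -0.6]
tcp_pos: [0.5904, -0.0519, 0.021]
ft_force: [0.7, -9.2, -0.7]
tcp_pos: [0.5903, -0.0518, 0.0229]
ft_force: [-0.3, -10.3, -1.8]
tcp_pos: [0.5903, -0.0518, 0.0249]
ft_force: [-0.3, -10.4, -1.4]
```

```bash
for i in 1 2 3; do python3 -m pendant '[{"delta_pos":[0.001,0,-0.02],"spin":0,"jaw":85},{"delta_pos":[0.003,0,-0.03],"spin":0,"jaw":85},{"delta_pos":[0.003,0,-0.03],"spin":0,"jaw":85}]' |grep -E 'ft|tcp'; done
python3 - <<'E'
from h import *
go(-.15,0,.017)
a=snap("scene"); save(a["img"][160:280,230:390],"a5.png",4)
E
```

```text
tcp_pos: [0.5903, -0.0517, 0.0311]
ft_force: [-0.1, -10.2, -1.5]
tcp_pos: [0.5903, -0.0512, 0.0371]
ft_force: [-0.7, -11.1, -0.1]
tcp_pos: [0.5903, -0.051, 0.0432]
ft_force: [-0.2, -11.3, -0.7]
clock 6.42 rack xyz mm [-150.     0.4   43.2] delta [0.001 0.002 0.131] spin -0.0 ft(rack) [-11.3   1.   -0.7] w 0.0846
```

View pics/a5.png

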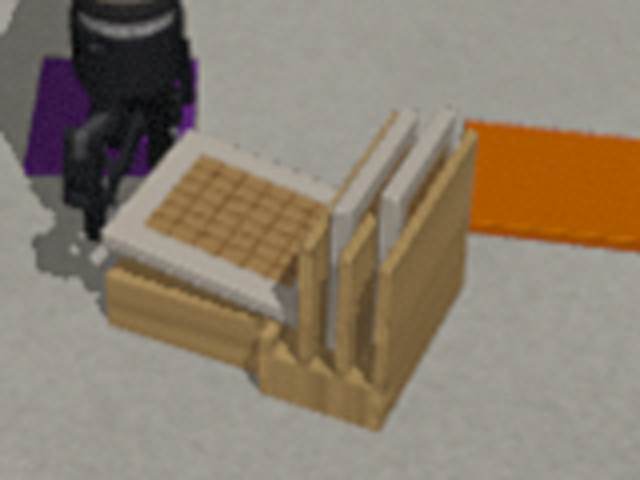

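Run:
```python
from h import *
a=snap("scene")
for z in (.045,.052,.06,.07,.08):
  for x in (-.141,-.139):
    for y in (-.065,.065):
      P=np.r_[O+x*RX+y*RY,z]; print(z,x,y,((proj(a,P)-[230,160]+.5)*4).round(0))
```

```text
0.045 -0.141 -0.065 [ 99. 274.]
0.045 -0.141 0.065 [186. 170.]
0.045 -0.139 -0.065 [102. 275.]
0.045 -0.139 0.065 [188. 171.]
0.052 -0.141 -0.065 [ 99. 266.]
0.052 -0.141 0.065 [185. 162.]
0.052 -0.139 -0.065 [101. 267.]
0.052 -0.139 0.065 [188. 163.]
0.06 -0.141 -0.065 [ 98. 257.]
0.06 -0.141 0.065 [185. 153.]
0.06 -0.139 -0.065 [101. 258.]
0.06 -0.139 0.065 [188. 154.]
0.07 -0.141 -0.065 [ 97. 246.]
0.07 -0.141 0.065 [185. 142.]
0.07 -0.139 -0.065 [100. 247.]
0.07 -0.139 0.065 [187. 143.]
0.08 -0.141 -0.065 [ 97. 234.]
0.08 -0.141 0.065 [185. 131.]
0.08 -0.139 -0.065 [ 99. 235.]
0.08 -0.139 0.065 [187. 132.]
```

The near edge is now clear of the runners: its top corners at crop (192,130) and (103,236) put them about 81 mm up, so it has lifted 24 mm with no slip. I continue along the tipping arc.

```bash
python3 -m pendant '[{"delta_pos":[0.003,0,-0.03],"spin":0,"jaw":85},{"delta_pos":[0.008,0,-0.06],"spin":0,"jaw":85},{"delta_pos":[0.015,0,-0.09],"spin":0,"jaw":85},{"delta_pos":[0.025,0,-0.125],"spin":0,"jaw":85},{"delta_pos":[0.025,0,-0.125],"spin":0,"jaw":85}]' |grep -E 'ft|tcp'
python3 -m pendant '[{"delta_pos":[0.01,0,-0.03],"spin":0,"jaw":85},{"delta_pos":[0.02,0,-0.06],"spin":0,"jaw":85},{"delta_pos":[0.032,0,-0.085],"spin":0,"jaw":85},{"delta_pos":[0.045,0,-0.11],"spin":0,"jaw":85},{"delta_pos":[0.045,0,-0.11],"spin":0,"jaw":85}]' |grep -E 'ft|tcp'
python3 - <<'E'
from h import *
go(-.15,0,.017)
a=snap("scene"); save(a["img"][140:280,220:400],"a6.png",4)
E
```

```text
tcp_pos: [0.5906, -0.046, 0.0696]
ft_force: [-0.2, -11.9, 0.8]
tcp_pos: [0.5911, -0.035, 0.0921]
ft_force: [0.2, -12.2, 6.7]
clock 7.35 rack xyz mm [-134.    -1.5   92.1] delta [-0.077 -0.008  0.376] spin 0.001 ft(rack) [-12.2   0.6   6.7] w 0.0852
```

View pics/a6.png

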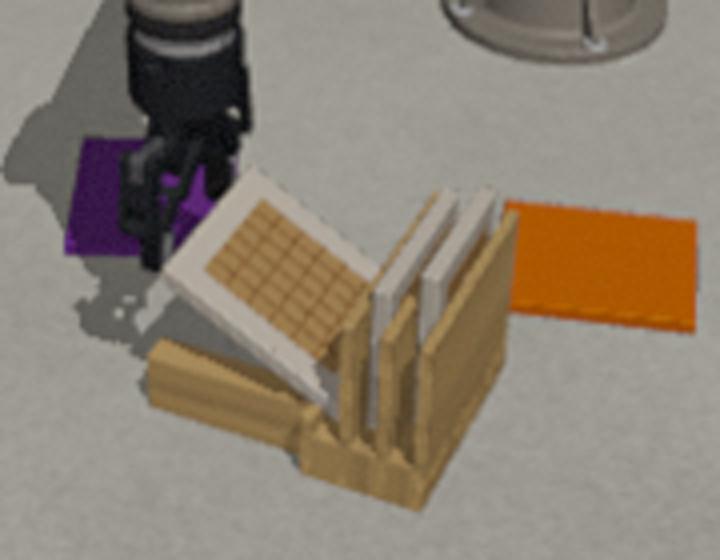

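The panel stands tipped about 30°, with its near edge at crop (165,270)–(250,170), its front down at the slot and the rack unmoved. I ease the push and continue.

```bash
python3 -m pendant '[{"delta_pos":[0.01,0,-0.04],"spin":0,"jaw":85},{"delta_pos":[0.03,0,-0.07],"spin":0,"jaw":85},{"delta_pos":[0.05,0,-0.1],"spin":0,"jaw":85},{"delta_pos":[0.05,0,-0.1],"spin":0,"jaw":85}]' |grep -E 'ft|tcp'
python3 -m pendant '[{"delta_pos":[0.025,0,-0.03],"spin":0,"jaw":85},{"delta_pos":[0.05,0,-0.06],"spin":0,"jaw":85},{"delta_pos":[0.075,0,-0.09],"spin":0,"jaw":85},{"delta_pos":[0.075,0,-0.09],"spin":0,"jaw":85}]' |grep -E 'ft|tcp'
python3 -c "
from h import *
go(-.086,0,.138)"
```

```text
tcp_pos: [0.5904, -0.0209, 0.1125]
ft_force: [-0.8, -5.8, 3.9]
tcp_pos: [0.589, -0.0006, 0.13]
ft_force: [0.5, -0.4, 1.7]
clock 8.07 rack xyz mm [-99.7  -1.6 130. ] delta [ 0.068 -0.008 -0.04 ] spin 0.009 ft(rack) [-0.5 -0.5  1.7] w 0.0848
```

```bash
python3 -m pendant '[{"delta_pos":[0.03,0,-0.02],"spin":0,"jaw":85},{"delta_pos":[0.065,0,-0.04],"spin":0,"jaw":85},{"delta_pos":[0.1,0,-0.06],"spin":0,"jaw":85},{"delta_pos":[0.13,0,-0.075],"spin":0,"jaw":85},{"delta_pos":[0.16,0,-0.085],"spin":0,"jaw":85},{"delta_pos":[0.18,0,-0.09],"spin":0,"jaw":85},{"delta_pos":[0.18,0,-0.09],"spin":0,"jaw":85}]' |grep -E 'ft|tcp'
python3 - <<'E'
from h import *
go(-.017,0,.157)
a=snap("scene"); save(a["img"][120:270,220:400],"a7.png",4)
E
```

```text
tcp_pos: [0.5857, 0.0337, 0.1466]
ft_force: [0.4, -0.7, 0.4]
clock 8.65 rack xyz mm [-65.2  -0.5 146.6] delta [ 0.241 -0.001 -0.052] spin 0.007 ft(rack) [-0.7 -0.3  0.4] w 0.085
```

View pics/a7.png

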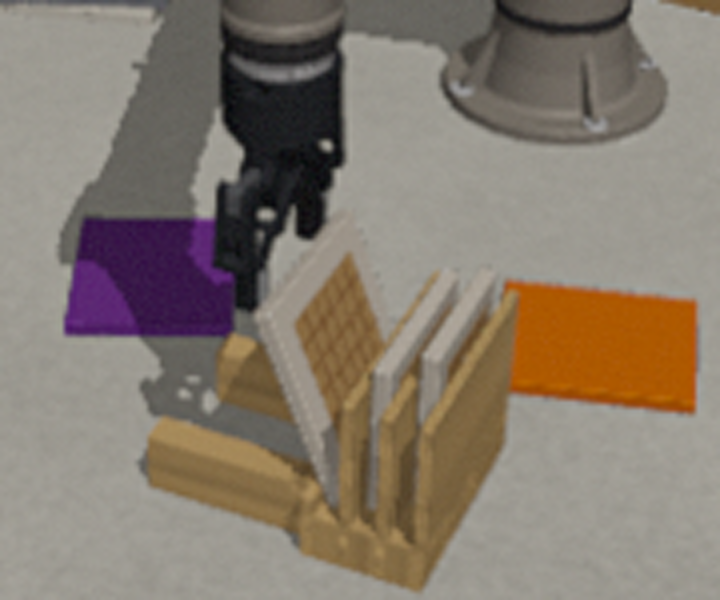

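The panel is at about 68° with its lower edge in the slot (crop (325,500)) and the rack unmoved. I finish the tip.

```bash
python3 -m pendant '[{"delta_pos":[0.03,0,-0.015],"spin":0,"jaw":85},{"delta_pos":[0.06,0,-0.03],"spin":0,"jaw":85},{"delta_pos":[0.09,0,-0.04],"spin":0,"jaw":85},{"delta_pos":[0.12,0,-0.045],"spin":0,"jaw":85},{"delta_pos":[0.15,0,-0.05],"spin":0,"jaw":85},{"delta_pos":[0.175,0,-0.05],"spin":0,"jaw":85},{"delta_pos":[0.2,0,-0.05],"spin":0,"jaw":85},{"delta_pos":[0.2,0,-0.05],"spin":0,"jaw":85}]' |grep -E 'ft|tcp'
for i in 1 2; do python3 -m pendant '[{"delta_pos":[0.015,0,0],"spin":0,"jaw":85},{"delta_pos":[0.025,0,0],"spin":0,"jaw":85},{"delta_pos":[0.025,0,0],"spin":0,"jaw":85}]' |grep -E 'ft|tcp'; done
python3 -c "
from h import *
go(-.017,0,.157)"
```

```text
tcp_pos: [0.5828, 0.0737, 0.1563]
ft_force: [-0.1, 0.7, 0.4]
tcp_pos: [0.5826, 0.077, 0.1562]
ft_force: [-0.7, 1.0, -1.0]
tcp_pos: [0.5823, 0.0822, 0.1563]
ft_force: [0.5, 0.2, 1.0]
clock 9.87 rack xyz mm [-16.5  -0.3 156.3] delta [-0.002 -0.001 -0.004] spin 0.005 ft(rack) [ 0.2 -0.5  1. ] w 0.0851
```

```bash
for i in 1 2 3; do python3 -m pendant '[{"delta_pos":[0.01,0,0],"spin":0,"jaw":85},{"delta_pos":[0.01,0,0],"spin":0,"jaw":85}]' |grep -E 'ft|tcp'; done
python3 -m pendant '[{"delta_pos":[-0.1,0,0],"spin":0,"jaw":85},{"delta_pos":[-0.3,0,-0.1],"spin":0,"jaw":85},{"delta_pos":[-0.5,0,-0.3],"spin":0,"jaw":85},{"delta_pos":[-0.6,0,-0.4],"spin":0,"jaw":85},{"delta_pos":[-0.6,0,-0.4],"spin":0,"jaw":85},{"delta_pos":[-0.6,0,-0.4],"spin":0,"jaw":85}]' |grep -E 'ft|tcp'
python3 - <<'E'
from h import *
a=snap("scene");b=snap("top")
k=cv2.resize(np.hstack([a["img"][140:280,240:380],b["img"][120:260,190:330]]),None,fx=2.8,fy=2.8,interpolation=cv2.INTER_CUBIC); save(k,"f8.png")
E
```

```text
tcp_pos: [0.5823, 0.0839, 0.1563]
ft_force: [-0.2, 0.2, 0.0]
tcp_pos: [0.5821, 0.0859, 0.1563]
ft_force: [0.1, 0.5, 0.4]
tcp_pos: [0.5821, 0.0876, 0.1563]
ft_force: [-0.1, -0.3, -1.1]
tcp_pos: [0.592, -0.036, 0.2389]
ft_force: [0.8, 1.2, -0.2]
```

View pics/f8.png

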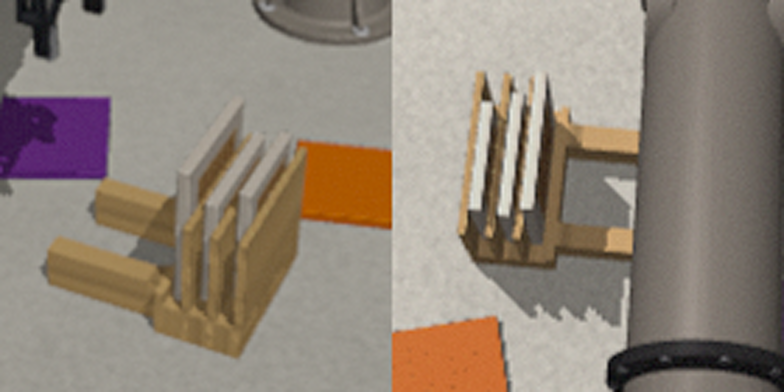

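The panel stands upright in the front slot: top edge at (180,172)–(240,102) in the left half and (540,75)–(528,208) in the right half. The rack and frames look undisturbed. Quick numeric check:

Run:
```python
from h import *
import pickle
a,b=pickle.load(open("s0.pkl","rb"))
for z in(.186,):
  for s,x0,y0,off,pts in((a,240,140,0,[(184,176),(240,102)]),(b,190,120,392,[(541,75),(528,208)])):
    for p in pts:
      w=onplane(s,x0+(p[0]-off)/2.8-.5,y0+p[1]/2.8-.5,z)[:2]-O; print((w@RX*1e3).round(1),(w@RY*1e3).round(1))
for p in[(509,74),(487+32,235),(481,74),(463,235)]:
  w=onplane(b,190+(p[0]-392)/2.8-.5,120+p[1]/2.8-.5,.136)[:2]-O;print("div",w@RX,w@RY)
o=r.observe();print(o["clock"],o["ft_force"])
```

```text
9.5 -72.5
10.5 53.9
5.2 -63.7
3.3 61.6
div 0.04059703116588571 -0.07957551626882273
div 0.013708114951272306 0.07594452013792002
div 0.06711269729753924 -0.07698508758063818
div 0.06539575568621785 0.08089459672803842
10.9667 [ 1.00114075  0.56457123 -0.52622721]
```

```bash
python3 -c "
from h import *
print(order.sign_off())"
```

```text
the job is handed in; nothing more can be done
None
```

I slid the cane panel over the lip to the divider and tipped it up. In the last pictures it stands upright in the rack's front slot, about 5 mm or less off centre, with the rack and both framed panels in place, and I handed the job in at about 11 s; the sign-off returned no verdict.

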